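Vent the purge line, re-seat its valve and set it two turns open

TASK

Reset the gas purge valve: first vent the line by pressing the sprung treadle right down to its stop with the gripper, hold it there for about half a second, and let it spring back up. Then take the upright crank handle on the valve's handwheel, turn the wheel clockwise (seen from above) until it is fully closed against its stop, and back it off exactly two full turns anticlockwise. Finish still gripping the crank handle between the fingers with the wheel at rest there, and do not disturb the jar, the tester and the small adapter standing nearby.

Things in the scene. Friction and masses are not known exactly. Their poses are not given: they have to be found in the camera images.
- valve: Fixed purge valve: steel foot plate 100 x 76 x 8 mm, brass body, copper tubes at both sides (124 mm over the tubes), a horizontal handwheel on top. Origin at the centre of the underside on the bench, z up; the wheel's axis is vertical through this origin. Its x axis points to where the crank handle stands when the valve is fully closed.
- wheel_centre (a point): Centre of the aluminium handwheel, 72 mm above the bench. Three-spoke rim, 95 mm over all, rim bar 11 mm thick, hub no higher than 10 mm above this point. The wheel stays at this height as it turns. Turns with the wheel: its x axis points to the crank handle.
- handle: Black upright crank handle on the wheel's rim: a cylinder 18 mm in diameter and 50 mm tall, axis vertical; origin at its middle, 42 mm out from the wheel's axis and 35 mm above the wheel's centre (107 mm above the bench). The sleeve revolves freely on its pin, so the fingers can grip it and be carried round in a circle without turning; its own yaw means nothing.
- wheel (a joint): Opening of the valve in rad: 0 = fully closed against the hard stop, grows as the wheel turns anticlockwise seen from above, 6.283 a turn, 22 at the open end. Starts part open, less than about one turn. Friction of about 0.12 N m (3 N at the crank handle); stays where it is left.
- treadle (a joint): Angle of the vent's treadle in rad: 0 = up at rest, 0.28 = down on its stop. A spring brings it back up; at the tread point it takes about 3 N to start and 9 N at the stop.
- treadle_pad (a point): Point to press: on the top of the ribbed rubber tread, 78 mm from the treadle's hinge and 25 mm from its free edge; about 64 mm above the bench at rest, and 21 mm lower (and 5 mm farther from the hinge) when down on the stop. The treadle plate is 104 x 64 mm, 9 mm thick with the tread.
- vent: Fixed vent under the treadle: steel foot plate 130 x 84 x 8 mm with two cheeks 45 mm tall that carry the hinge. Origin at the centre of the underside on the bench, z up; the hinge is 45 mm from it along +x and 34 mm up, the treadle's free end points along -x.
- flux_jar: Bystander: low round jar with a pale lid, 38 mm diameter, 26 mm tall, origin at the centre of its underside.
- thermo_tester: Bystander: black temperature tester standing upright, 35 x 56 x 94 mm, origin at the centre of its underside.
- usb_hub: Bystander: small black adapter lying flat, 30 x 68 x 18 mm, origin at the centre of its underside.
Things that resemble listed ones, but are neither listed nor needed, are in the scene too. What is shaped like the valve but brown is not meant.

How it is judged:
By the outcome, as a careful person would: the job done as asked, in the order asked, and still so for the second after the job is handed in, while the arm keeps its last pose, push and grip.
It also fails if it takes over 72 s, if anything falls off the work surface, if the arm or the gripper's body presses on something with over 40 N, if the wrist force passes 120 N, or if a joint passes its speed limit or range.

ROBOT

A 6-joint arm with a two-finger parallel gripper is mounted at the origin on a cart in front of the work surface, level with it; the furniture and walls round the work are solid. World frame = base frame: x ahead of the robot, y to its left, z up, the work surface at z = 0. Lengths are in mm, angles in rad, forces in N, time in s.
With the tool pointing down it reaches from about 350 to 875 mm from the base axis. Payload 4.2 kg.
Tool frame: the origin (TCP) lies midway between the tips of the shut fingers; the grasp point (between the pads) lies 19 mm behind it; z points along the fingers, y is the line along which they close (so a half turn about z gives the same grasp; the last joint's range is limited). The gripper opens to 85 mm and grips with 20 to 120 N. Pads are 22 mm wide; open, the fingers measure 114 mm over their backs; the gripper's body (76 mm by 85 mm) begins 54 mm behind the grasp point. The pads swing forward as they close: fully open they stand 13 mm farther back than shut.
Start: joints at [1.402, 0.385, 0.008, 0, -1.194, -0.259], TCP at [259.26, 568.668, 231.312] pointing down, gripper open.
Joint ranges: [-3.14, 3.14], [-1.21, 2.06], [-1.07, 1.41], [-3.16, 2.05], [-2.99, -0.16], [-3.1, 3.1]. Speed limits (rad/s): [2.79, 2.79, 3.14, 3.14, 3.14, 3.14].

INTERFACE

Orientations are given as a unit quaternion [x, y, z, w].
In Python, from bench import arm gives the robot as it stands.
- The arm moves only by the tool send_rows, never from a script. Its argument "targets" is a list of rows, each an object of numbers: "gripper": the gripper command: -1 is fully open, 1 is shut, values between are in proportion; "x", "y", "z": the shift along the tool's x, y, z in cm; "ax", "ay", "az": the turn, a rotation vector about the tool's x, y, z in degrees. A call has 1 to 5 rows; each row shifts and turns the commanded pose from where the row before left it, along the tool's axes as they then stand; what a row does not reach is not made up. A row lasts 1/12 s, in which the tool goes at most 41.7 mm and 7.16 degrees, less where a joint would pass 70% of its speed; a pose out of reach is approached as far as the arm can. A call is refused whole if a number of a shift passes 4.17 or a number of a turn 7.16, either way. A call with a gripper value outside its range is refused whole. The fingers move at their own pace and stop on an object; the grip force is fixed at half the most. Time passes only in rows, so rows that do not move let the fingers close. It gives the time, the measured TCP pose, the force, the opening and the grip force at its end, in the units of the state.
- arm.read_state(): the state, without advancing time (a new reading comes with each control period).
- arm.get_image(name): name is "scene" or "side" or "wrist"; returns (picture, depth): 400x640x3 uint8, red, green, blue; 400x640 float32, mm along the optical axis (not along the pixel's ray), 0 where there is no reading.
- arm.camera_model(name): a dict with "fx", "fy", "cx", "cy" (pixels), "cam_to_world" (4x4, takes a point from camera to world coordinates). Camera axes: x right, y down, z forward; pixel columns grow to the right and rows downward; lengths in mm; the calibration is good to about 2 mm. A picture is of the moment at which its call begins: read the wrist's pose just before it. camera_model takes no time and is no camera call; for the wrist camera it gives the pose at the moment of the call.
- arm.job_done(): hands the job in; it is judged then, once.
Trained networks look in the newest picture that a camera, given by its name, has taken for a name from the list of things; names that differ only in an ending like _2 or _b are one class to them, and where a whole thing is asked for, a point or a joint stands for the part that bears it (a point fixed in the world has none). Each returns a list of dicts, best first, with "score" (0 to 1); they miss things now and then, are a little off and sometimes report something else, mostly with a low value. They report only what shows in the picture. A call takes as long as a camera call. They do not tell look-alikes from the thing itself.
- arm.boxes_of(camera, thing): "rect" ([left, top, width, height] in pixels, round what is visible of it).
The state is a dict: "clock": time; "joints": joint angles; "joint_vel": joint speeds; "joint_efforts": joint torques, N m; "position": TCP position; "ee_rot": TCP orientation; "contact_force": force on the tool from outside, world axes, zero at the start; "wrist_torque": the same for the moment, N m; "gripper_width": finger opening in mm; "grasp_force": force on a finger pad.
Only numpy, scipy, OpenCV 4.12 (cv2) and the standard library are available. Lean on these libraries where they do the work, as an engineer would, in place of code of your own. Each camera call takes 0.05 s, during which the arm holds its last target. There are 200 camera calls.

## Working session

There is one attempt and no reset: what is moved stays moved. The work goes in short steps, Python scripts to look and compute and a tool call to move; the robot and the scene stay as the last step left them, time stands still between calls to the robot, and variables do not carry over. Pictures are saved under pics/ and viewed, at most 10 in all, crops included, and the job is handed in when it is done.

Besides the shell and the picture viewer there is one more tool, called after ">>>" as a command line: name --argument value ..., lists and objects as JSON in quotes. send_rows: Moves the arm, as the interface text tells. Its arguments: {"type":"object","properties":{"targets":{"type":"array"}},"required":["targets"]}

```bash
mkdir -p pics; ls; python3 - <<'E'
from bench import arm
import cv2,numpy as np
s=arm.read_state();print(s)
ims=[]
for c in("scene","side"):
    p,d=arm.get_image(c);np.savez(f"pics/{c}0.npz",p=p,d=d)
    cv2.imwrite(f"pics/{c}0.png",p[:,:,::-1])
    for t in("valve","handle","treadle_pad","vent","flux_jar","thermo_tester","usb_hub"):
        print(c,t,[(round(b["score"],2),[int(v) for v in b["rect"]]) for b in arm.boxes_of(c,t)][:4])
    print(arm.camera_model(c))
E
```

```text
pics
{'clock': 0.0, 'joints': array([ 1.40165136e+00,  3.85546731e-01,  6.61742393e-03, -4.95188902e-04,
       -1.19398579e+00, -2.58613055e-01]), 'joint_vel': array([ 3.74973157e-04,  1.09157740e-03,  1.66153684e-04, -1.28172651e-03,
       -4.39789917e-05, -1.06592650e-03]), 'joint_efforts': array([ 2.55586438e-04, -3.92290914e+01,  1.88393873e+01,  4.18602750e+00,
       -4.69249891e-03,  8.87764529e-09]), 'position': array([259.00382742, 568.16523584, 230.2247852 ]), 'ee_rot': array([ 9.77194974e-01, -2.12341254e-01, -1.82522336e-04,  1.06861584e-03]), 'contact_force': array([-0.57432896, -0.0735757 , -0.15888702]), 'wrist_torque': array([-0.01057846, -0.03211792,  0.00340176]), 'grasp_force': 0.0, 'gripper_width': 85.2506563054712}
scene valve [(0.8, [234, 169, 54, 62])]
scene handle [(0.71, [270, 170, 7, 19])]
scene treadle_pad [(0.72, [340, 245, 16, 15]), (0.62, [403, 266, 63, 26])]
scene vent [(0.63, [397, 259, 74, 68])]
scene flux_jar [(0.59, [338, 246, 19, 11])]
scene thermo_tester [(0.57, [266, 169, 14, 33])]
scene usb_hub [(0.54, [371, 230, 33, 17]), (0.27, [407, 266, 59
[... 637 characters left out ...]
05, 55, 27])]
side vent [(0.77, [297, 302, 77, 52])]
side flux_jar [(0.76, [306, 253, 16, 17]), (0.71, [299, 196, 38, 44])]
side thermo_tester [(0.74, [309, 143, 10, 37])]
side usb_hub [(0.6, [353, 247, 16, 23]), (0.56, [303, 192, 32, 32])]
{'fx': 472.3819351653554, 'fy': 472.3819351653554, 'cx': 317.6195932442149, 'cy': 203.12907793101843, 'cam_to_world': array([[ 9.96692157e-01, -4.90550525e-02,  6.47946523e-02,
         4.36062191e+02],
       [-8.10635566e-02, -6.56821849e-01,  7.49675769e-01,
        -7.91074112e+02],
       [ 5.78315916e-03, -7.52448444e-01, -6.58625762e-01,
         8.94959466e+02],
       [ 0.00000000e+00,  0.00000000e+00,  0.00000000e+00,
         1.00000000e+00]])}
```

View pics/scene0.png

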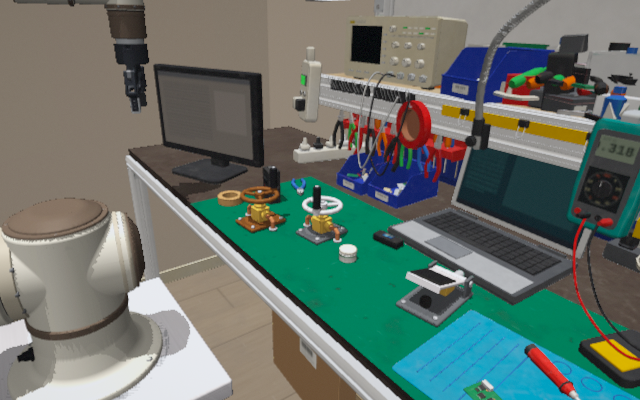

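View pics/side0.png

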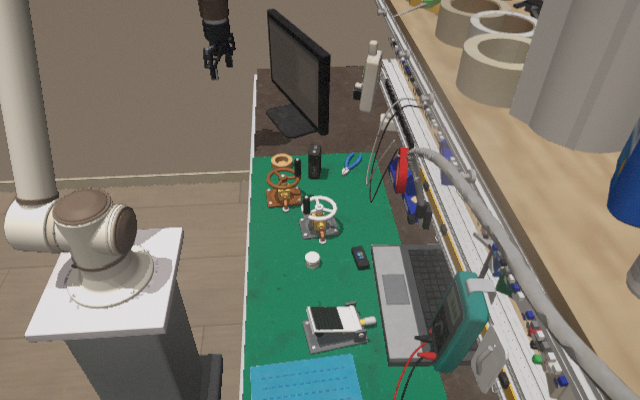

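The true valve (silver wheel, grey foot) is at scene (321,215) and side (319,215). The brown look-alike is at scene (262,205) and side (284,185). The treadle is at scene (435,285) and side (335,325), the jar at side (313,260), the adapter at side (360,258) and the tester at side (315,160).

```bash
cat > h.py <<'E'
from bench import arm
import cv2,numpy as np
def cloud(c,f=None):
    if f: z=np.load(f);p,d=z["p"],z["d"]
    else: p,d=arm.get_image(c)
    m=arm.camera_model(c);v,u=np.nonzero(d>0);z=d[v,u]
    P=np.c_[(u-m["cx"])/m["fx"]*z,(v-m["cy"])/m["fy"]*z,z]
    T=m["cam_to_world"];W=P@T[:3,:3].T+T[:3,3]
    return W,p[v,u].astype(int),np.c_[u,v],p
def box(a,u,v,pad=0):
    x,y,w,h=a;return (u>=x-pad)&(u<x+w+pad)&(v>=y-pad)&(v<y+h+pad)
E
python3 - <<'E'
from h import *
B={"side":{"valve":[295,190,48,55],"treadle":[297,298,80,56],"jar":[304,251,18,20],"hub":[350,244,22,28],"tester":[307,141,15,42]},
"scene":{"valve":[295,180,56,66],"treadle":[395,258,80,70],"jar":[337,244,21,20],"hub":[371,228,35,22],"tester":[261,165,20,25]}}
for c in B:
    W,C,uv,p=cloud(c,f"pics/{c}0.npz")
    for k,b in B[c].items():
        q=box(b,uv[:,0],uv[:,1])&(W[:,2]>5)&(W[:,2]<160);w=W[q]
        # cluster to robust range
        m=np.median(w,0);r=np.linalg.norm(w[:,:2]-m[:2],axis=1)<110;w=w[r];col=C[q][r]
        print(c,k,len(w),"med",m.round(),"lo",np.percentile(w,2,axis=0).round(),"hi",np.percentile(w,98,axis=0).round())
        if k=="valve":
            hh=w[(w[:,2]>92)];print("  handle",len(hh),hh.mean(0).round(1),hh.max(0).round(),hh.min(0).round())
            rim=w[(w[:,2]>66)&(w[:,2]<86)&(col.min(1)>110)];
            (cx,cy),rad=cv2.minEnclosingCircle(rim[:,:2].astype(np.float32));A=np.c_[2*rim[:,:2],np.ones(len(rim))];s=np.linalg.lstsq(A,(rim[:,:2]**2).sum(1),rcond=None)[0]
            print("  rim",len(rim),cx,cy,rad,"fit",s[:2],np.sqrt(s[2]+s[:2]@s[:2]),rim[:,2].mean())
        if k=="treadle":
            t=w[w[:,2]>30];rect=cv2.minAreaRect(t[:,:2].astype(np.float32));print("  top",len(t),rect,t[:,2].max())
            t=w[(w[:,2]<14)];print("  foot",cv2.minAreaRect(t[:,:2].astype(np.float32)))
    S=cv2.resize(p[b and (180 if c=="side" else 160):(360 if c=="side" else 340),(250 if c=="side" else 220):(390 if c=="side" else 480)],None,fx=3,fy=3,interpolation=cv2.INTER_CUBIC)
    cv2.imwrite(f"pics/crop_{c}.png",S[:,:,::-1])
E
```

```text
side valve 1183 med [511. 112.  33.] lo [472.  76.   5.] hi [563. 164. 129.]
  handle 103 [483.4  96.3 115.8] [491. 109. 134.] [476.  90.  92.]
  rim 375 517.0562133789062 124.71794128417969 48.960838317871094 fit [519.38737356 122.6106183 ] 35.97077297933627 75.07366005508257
side treadle 2417 med [ 524. -216.   40.] lo [ 465. -246.    5.] hi [ 602. -163.   70.]
  top 1418 ((526.4840698242188, -204.658935546875), (115.6566162109375, 84.50167846679688), 8.72143840789795) 73.0702528331351
  foot ((538.7268676757812, -203.86312866210938), (156.9163360595703, 83.40937805175781), 7.612607479095459)
side jar 205 med [490.  -7.  24.] lo [474. -20.   6.] hi [509.  15.  28.]
side hub 296 med [611.  -4.  16.] lo [595. -33.   6.] hi [643.  33.  21.]
side tester 411 med [522. 342.  65.] lo [504. 335.   7.] hi [543. 387.  93.]
scene valve 1302 med [507. 112.  38.] lo [470.  72.   5.] hi [556. 172. 126.]
  handle 144 [479.2  97.1 112.7] [490. 107. 132.] [473.  92.  92.]
  rim 394 512.5985717773438 123.81495666503906 48.95988464355469 fit [512.17158802 122.87181752] 38.440095180766136 72.51544683983175
scene treadle 2493 med [ 522. -209.   17.] lo [ 464. -245.    5.] hi [ 602. -164.   68.]
  top 1093 ((524.0304565429688, -204.60595703125), (114.98289489746094, 82.65565490722656), 8.396504402160645) 70.16505372492838
  foot ((544.7953491210938, -200.59979248046875), (171.20266723632812, 82.404052734375), 9.821722030639648)
scene jar 250 med [483.  -8.  22.] lo [471. -19.   5.] hi [504.  14.  25.]
scene hub 443 med [614.  -1.  14.] lo [593. -32.   6.] hi [661.  33.  18.]
scene tester 391 med [502. 337.  84.] lo [452. 250.  41.] hi [533. 387. 131.]
```

View pics/crop_side.png

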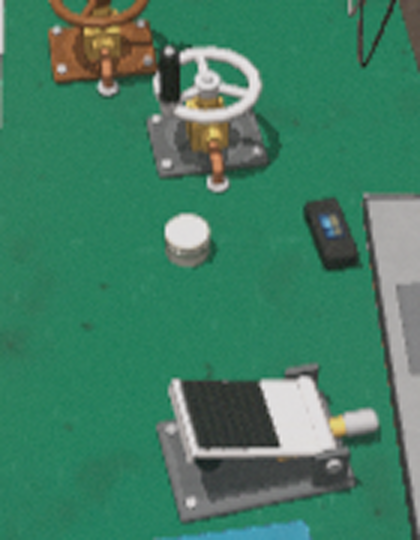

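View pics/crop_scene.png

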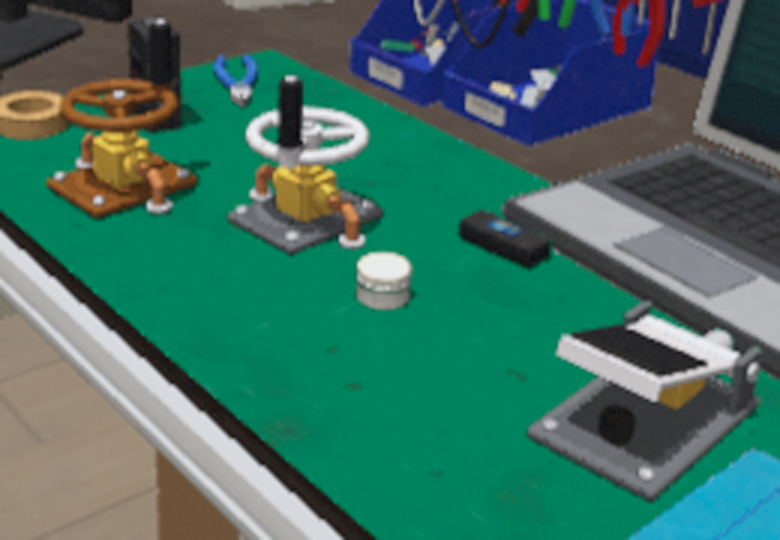

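```bash
python3 - <<'E'
from h import *
from scipy.spatial.transform import Rotation as R
for c in("side","scene"):
    W,C,uv,p=cloud(c,f"pics/{c}0.npz")
    sm=C.sum(1)
    reg=(abs(W[:,0]-525)<90)&(abs(W[:,1]+205)<60)
    q=reg&(W[:,2]>44)&(W[:,0]<560)
    t=W[q];r=cv2.minAreaRect(t[:,:2].astype(np.float32))
    A=np.c_[t[:,:2],np.ones(len(t))];k=np.linalg.lstsq(A,t[:,2],rcond=None)[0]
    k2=None
    for _ in range(3):
        e=abs(A@ (k if k2 is None else k2)-t[:,2])<4;k2=np.linalg.lstsq(A[e],t[e,2],rcond=None)[0]
    print(c,"plate",r,"plane",k2,"slope dir",np.degrees(np.arctan2(k2[1],k2[0])))
    rb=t[(sm[q]<150)];print("  rubber",len(rb),cv2.minAreaRect(rb[:,:2].astype(np.float32)),rb.mean(0).round(1))
    f=W[reg&(W[:,2]>4)&(W[:,2]<12)];print("  foot lo/hi",f.min(0).round(),f.max(0).round())
    g=W[(W[:,2]>90)&(W[:,2]<140)&(W[:,0]>380)&(W[:,0]<620)&(W[:,1]>60)&(W[:,1]<400)]
    for x,y in((483,97),):pass
    import scipy.cluster.hierarchy as H
    l=H.fclusterdata(g[:,:2],15,criterion="distance",method="single")
    for i in set(l):
        if (l==i).sum()>15:print("  tall",(l==i).sum(),g[l==i].mean(0).round(),g[l==i].min(0).round(),g[l==i].max(0).round())
print(R.from_quat(arm.read_state()["ee_rot"]).as_matrix().round(3))
m=arm.camera_model("wrist")["cam_to_world"];print(m.round(2))
E
```

```text
side plate ((516.99365234375, -203.64389038085938), (97.96118927001953, 70.11595916748047), 9.652949333190918) plane [-3.39294162e-01 -2.56006347e-02  2.26677250e+02] slope dir -175.68505917415624
  rubber 94 ((506.8781433105469, -207.5748291015625), (48.45152282714844, 53.83134078979492), 9.650742530822754) [ 502.3 -208.3   62.9]
  foot lo/hi [ 442. -264.    4.] [ 609. -156.   12.]
  tall 107 [483.  96. 115.] [476.  90.  90.] [491. 109. 134.]
  tall 101 [469. 254. 116.] [460. 247.  90.] [477. 266. 136.]
  tall 79 [526. 365.  92.] [508. 336.  90.] [543. 391.  96.]
scene plate ((505.63568115234375, -206.69068908691406), (76.98783874511719, 64.23983764648438), 9.390999794006348) plane [-2.48433391e-01 -2.60392836e-03  1.84120144e+02] slope dir -179.3994823249696
  rubber 295 ((503.0758361816406, -206.903076171875), (54.243778228759766, 56.12403106689453), 10.501557350158691) [ 502.4 -208.9   61.1]
  foot lo/hi [ 455. -253.    4.] [ 592. -161.   12.]
  tall 152 [479.  97. 112.] [473.  92.  90.] [491. 107. 132.]
  tall 124 [465. 254. 113.] [458. 248.  90.] [475. 265. 134.]
[[ 0.91  -0.415 -0.   ]
 [-0.415 -0.91   0.   ]
 [-0.    -0.    -1.   ]]
[[-4.2000e-01 -8.7000e-01 -2.6000e-01  3.2436e+02]
 [-9.1000e-01  4.0000e-01  1.2000e-01  5.3853e+02]
 [ 0.0000e+00  2.8000e-01 -9.6000e-01  3.7391e+02]
 [ 0.0000e+00  0.0000e+00  0.0000e+00  1.0000e+00]]
```

>>> send_rows --targets '[{"gripper": 1,"az": -6.12},{"gripper": 1,"az": -6.12},{"gripper": 1,"az": -6.12},{"gripper": 1,"az": -6.12},{"gripper": 1}]'

```text
$.targets[0]: bad value
```

>>> send_rows --targets '[{"gripper": 1,"x": 0.96,"y": 3.24},{"gripper": 1,"x": 0.96,"y": 3.24},{"gripper": 1,"x": 0.96,"y": 3.24},{"gripper": 1,"x": 0.96,"y": 3.24},{"gripper": 1,"x": 0.96,"y": 3.24}]'

```text
$.targets[0]: bad value
```

>>> send_rows --targets '[{"gripper": 1,"x": 0,"y": 0,"z": 0,"ax": 0,"ay": 0,"az": -6.12},{"gripper": 1,"x": 0,"y": 0,"z": 0,"ax": 0,"ay": 0,"az": -6.12},{"gripper": 1,"x": 0,"y": 0,"z": 0,"ax": 0,"ay": 0,"az": -6.12},{"gripper": 1,"x": 0,"y": 0,"z": 0,"ax": 0,"ay": 0,"az": -6.12},{"gripper": 1,"x": 0,"y": 0,"z": 0,"ax": 0,"ay": 0,"az": 0}]'

```text
clock: 1.22
position: [259.2, 568.7, 231.3]
ee_rot: [1.0, 0.001, 0.0, -0.0]
contact_force: [-0.6, 0.1, -0.1]
gripper_width: 25.5
grasp_force: 0.0
```

>>> send_rows --targets '[{"gripper": 1,"x": 0.5,"y": 1.6,"z": 0,"ax": 0,"ay": 0,"az": 0},{"gripper": 1,"x": 0.95,"y": 3.2,"z": 0,"ax": 0,"ay": 0,"az": 0},{"gripper": 1,"x": 0.95,"y": 3.2,"z": 0,"ax": 0,"ay": 0,"az": 0},{"gripper": 1,"x": 0.95,"y": 3.2,"z": 0,"ax": 0,"ay": 0,"az": 0},{"gripper": 1,"x": 0.95,"y": 3.2,"z": 0,"ax": 0,"ay": 0,"az": 0}]'

```text
clock: 1.63
position: [302.4, 423.2, 231.3]
ee_rot: [1.0, -0.002, 0.0, 0.0]
contact_force: [-0.2, 0.4, 0.5]
gripper_width: 0.5
grasp_force: 0.0
```

>>> send_rows --targets '[{"gripper": 1,"x": 0.95,"y": 3.2,"z": 0,"ax": 0,"ay": 0,"az": 0},{"gripper": 1,"x": 0.95,"y": 3.2,"z": 0,"ax": 0,"ay": 0,"az": 0},{"gripper": 1,"x": 0.95,"y": 3.2,"z": 0,"ax": 0,"ay": 0,"az": 0},{"gripper": 1,"x": 0.95,"y": 3.2,"z": 0,"ax": 0,"ay": 0,"az": 0},{"gripper": 1,"x": 0.95,"y": 3.2,"z": 0,"ax": 0,"ay": 0,"az": 0}]'

```text
clock: 2.05
position: [349.7, 263.1, 231.6]
ee_rot: [1.0, -0.002, 0.0, -0.0]
contact_force: [1.2, -0.6, 0.2]
gripper_width: 0.2
grasp_force: 0.0
```

>>> send_rows --targets '[{"gripper": 1,"x": 0.95,"y": 3.2,"z": 0,"ax": 0,"ay": 0,"az": 0},{"gripper": 1,"x": 0.95,"y": 3.2,"z": 0,"ax": 0,"ay": 0,"az": 0},{"gripper": 1,"x": 0.95,"y": 3.2,"z": 0,"ax": 0,"ay": 0,"az": 0},{"gripper": 1,"x": 0.95,"y": 3.2,"z": 0,"ax": 0,"ay": 0,"az": 0},{"gripper": 1,"x": 0.95,"y": 3.2,"z": 0,"ax": 0,"ay": 0,"az": 0}]'

```text
clock: 2.47
position: [397.1, 103.1, 231.8]
ee_rot: [1.0, -0.002, 0.001, -0.0]
contact_force: [1.2, 0.3, 0.5]
gripper_width: 0.2
grasp_force: 0.0
```

>>> send_rows --targets '[{"gripper": 1,"x": 0.95,"y": 3.2,"z": 0,"ax": 0,"ay": 0,"az": 0},{"gripper": 1,"x": 0.95,"y": 3.2,"z": 0,"ax": 0,"ay": 0,"az": 0},{"gripper": 1,"x": 0.95,"y": 3.2,"z": 0,"ax": 0,"ay": 0,"az": 0},{"gripper": 1,"x": 0.95,"y": 3.2,"z": 0,"ax": 0,"ay": 0,"az": 0},{"gripper": 1,"x": 0.95,"y": 3.2,"z": 0,"ax": 0,"ay": 0,"az": 0}]'

```text
clock: 2.88
position: [444.6, -57.1, 231.7]
ee_rot: [1.0, -0.002, 0.001, -0.0]
contact_force: [0.6, 0.9, 0.8]
gripper_width: 0.2
grasp_force: 0.0
```

>>> send_rows --targets '[{"gripper": 1,"x": 0.9,"y": 3.1,"z": 0,"ax": 0,"ay": 0,"az": 0},{"gripper": 1,"x": 0.9,"y": 3.1,"z": 0,"ax": 0,"ay": 0,"az": 0},{"gripper": 1,"x": 0.9,"y": 3.1,"z": 1.5,"ax": 0,"ay": 0,"az": 0},{"gripper": 1,"x": 0.9,"y": 3.1,"z": 3,"ax": 0,"ay": 0,"az": 0},{"gripper": 1,"x": 0.8,"y": 2.9,"z": 2,"ax": 0,"ay": 0,"az": 0}]'

```text
clock: 3.3
position: [487.8, -208.3, 166.8]
ee_rot: [1.0, -0.002, 0.0, -0.0]
contact_force: [0.9, 0.7, -0.3]
gripper_width: 0.2
grasp_force: 0.0
```

```bash
python3 - <<'E'
from h import *
print(arm.read_state()["position"].round(1))
W,C,uv,p=cloud("wrist");cv2.imwrite("pics/w1.png",p[:,:,::-1])
sm=C.sum(1);reg=(abs(W[:,0]-525)<90)&(abs(W[:,1]+205)<60)
t=W[reg&(W[:,2]>44)&(W[:,2]<75)&(W[:,0]<560)];print(len(t),cv2.minAreaRect(t[:,:2].astype(np.float32)) if len(t) else 0,t[:,2].max(),t.min(0),arm.read_state()["joints"].round(2))
E
```

```text
[ 487.8 -208.3  166.8]
6305 ((504.54901123046875, -210.04595947265625), (68.67166900634766, 64.12431335449219), 8.952484130859375) 68.35432298660461 [ 466.39438686 -246.67562534   44.00899962] [-0.1   0.29 -0.32 -0.   -0.97  1.67]
```

View pics/w1.png

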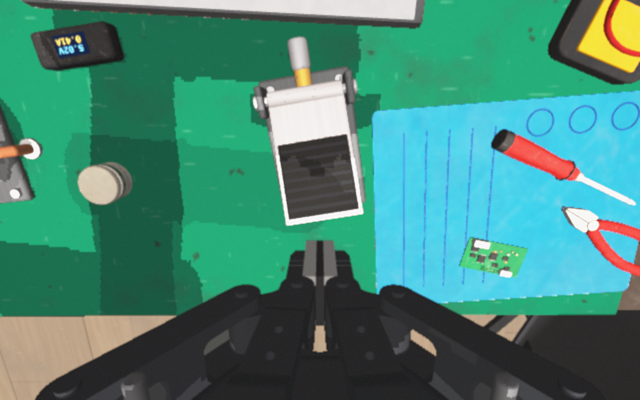

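The wrist picture shows the treadle at (315,160) with its free edge at (325,220) and the shut fingertips at (320,245). The tread agrees with the earlier fits, so I press at about (491,-212).

>>> send_rows --targets '[{"gripper": 1,"x": 0.25,"y": 0.3,"z": 2.5,"ax": 0,"ay": 0,"az": 0},{"gripper": 1,"x": 0,"y": 0,"z": 3,"ax": 0,"ay": 0,"az": 0},{"gripper": 1,"x": 0,"y": 0,"z": 2.5,"ax": 0,"ay": 0,"az": 0},{"gripper": 1,"x": 0,"y": 0,"z": 1.0,"ax": 0,"ay": 0,"az": 0},{"gripper": 1,"x": 0,"y": 0,"z": 0,"ax": 0,"ay": 0,"az": 0}]'

```text
clock: 3.77
position: [488.7, -209.6, 75.7]
ee_rot: [1.0, -0.001, -0.003, -0.0]
contact_force: [0.1, 0.7, 0.6]
gripper_width: -0.3
grasp_force: 0.0
```

>>> send_rows --targets '[{"gripper": 1,"x": 0,"y": 0,"z": 0.8,"ax": 0,"ay": 0,"az": 0},{"gripper": 1,"x": 0,"y": 0,"z": 0.8,"ax": 0,"ay": 0,"az": 0},{"gripper": 1,"x": 0,"y": 0,"z": 0.6,"ax": 0,"ay": 0,"az": 0},{"gripper": 1,"x": 0,"y": 0,"z": 0,"ax": 0,"ay": 0,"az": 0}]'

```text
clock: 4.1
position: [490.9, -210.0, 56.3]
ee_rot: [1.0, -0.0, 0.001, 0.0]
contact_force: [-0.4, -0.1, 5.3]
gripper_width: -0.0
grasp_force: 2.3
```

>>> send_rows --targets '[{"gripper": 1,"x": 0,"y": 0,"z": 0.5,"ax": 0,"ay": 0,"az": 0},{"gripper": 1,"x": 0,"y": 0,"z": 0.4,"ax": 0,"ay": 0,"az": 0},{"gripper": 1,"x": 0,"y": 0,"z": 0.2,"ax": 0,"ay": 0,"az": 0},{"gripper": 1,"x": 0,"y": 0,"z": 0,"ax": 0,"ay": 0,"az": 0}]'

```text
clock: 4.43
position: [489.8, -210.2, 45.8]
ee_rot: [1.0, -0.0, -0.0, 0.0]
contact_force: [-3.2, -1.2, 7.2]
gripper_width: 0.2
grasp_force: 3.4
```

>>> send_rows --targets '[{"gripper": 1,"x": 0,"y": 0,"z": 0.15,"ax": 0,"ay": 0,"az": 0},{"gripper": 1,"x": 0,"y": 0,"z": 0,"ax": 0,"ay": 0,"az": 0}]'

```text
clock: 4.6
position: [489.7, -210.2, 44.5]
ee_rot: [1.0, -0.0, -0.001, 0.0]
contact_force: [-4.2, -2.7, 6.8]
gripper_width: 0.2
grasp_force: 3.6
```

>>> send_rows --targets '[{"gripper": 1,"x": 0,"y": 0,"z": 0.15,"ax": 0,"ay": 0,"az": 0},{"gripper": 1,"x": 0,"y": 0,"z": 0.1,"ax": 0,"ay": 0,"az": 0},{"gripper": 1,"x": 0,"y": 0,"z": 0,"ax": 0,"ay": 0,"az": 0}]'

```text
clock: 4.85
position: [489.6, -210.3, 43.4]
ee_rot: [1.0, 0.0, -0.001, 0.0]
contact_force: [-5.7, -0.1, 14.2]
gripper_width: -0.3
grasp_force: 7.4
```

>>> send_rows --targets '[{"gripper": 1,"x": 0,"y": 0,"z": 0.1,"ax": 0,"ay": 0,"az": 0},{"gripper": 1,"x": 0,"y": 0,"z": 0,"ax": 0,"ay": 0,"az": 0}]'

```text
clock: 5.02
position: [489.6, -210.3, 43.2]
ee_rot: [1.0, 0.0, -0.001, 0.001]
contact_force: [-7.5, -0.9, 20.2]
gripper_width: -0.2
grasp_force: 10.2
```

>>> send_rows --targets '[{"gripper": 1,"x": 0,"y": 0,"z": 0,"ax": 0,"ay": 0,"az": 0},{"gripper": 1,"x": 0,"y": 0,"z": 0,"ax": 0,"ay": 0,"az": 0},{"gripper": 1,"x": 0,"y": 0,"z": 0,"ax": 0,"ay": 0,"az": 0},{"gripper": 1,"x": 0,"y": 0,"z": 0,"ax": 0,"ay": 0,"az": 0},{"gripper": 1,"x": 0,"y": 0,"z": 0,"ax": 0,"ay": 0,"az": 0}]'

```text
clock: 5.43
position: [489.6, -210.3, 43.2]
ee_rot: [1.0, 0.0, -0.0, 0.001]
contact_force: [-8.3, 0.5, 20.3]
gripper_width: 0.1
grasp_force: 10.1
```

>>> send_rows --targets '[{"gripper": 1,"x": 0,"y": 0,"z": -0.7,"ax": 0,"ay": 0,"az": 0},{"gripper": 1,"x": 0,"y": 0,"z": -1.5,"ax": 0,"ay": 0,"az": 0},{"gripper": 1,"x": 0,"y": 0,"z": -3.5,"ax": 0,"ay": 0,"az": 0},{"gripper": 1,"x": 0,"y": 0,"z": -3.5,"ax": 0,"ay": 0,"az": 0},{"gripper": 1,"x": 0,"y": 0,"z": -3.5,"ax": 0,"ay": 0,"az": 0}]'

```text
clock: 5.85
position: [490.2, -209.5, 168.6]
ee_rot: [1.0, -0.0, 0.0, -0.0]
contact_force: [1.3, -0.8, 0.3]
gripper_width: -0.4
grasp_force: 0.0
```

>>> send_rows --targets '[{"gripper": -0.3,"x": -0.4,"y": -3,"z": -3.5,"ax": 0,"ay": 0,"az": 0},{"gripper": -0.3,"x": -0.4,"y": -3.5,"z": -1.8,"ax": 0,"ay": 0,"az": 0},{"gripper": -0.3,"x": -0.4,"y": -3.5,"z": 0,"ax": 0,"ay": 0,"az": 0},{"gripper": -0.3,"x": -0.4,"y": -3.5,"z": 0,"ax": 0,"ay": 0,"az": 0},{"gripper": -0.3,"x": -0.4,"y": -3.5,"z": 0,"ax": 0,"ay": 0,"az": 0}]'

```text
clock: 6.27
position: [470.5, -41.0, 217.5]
ee_rot: [1.0, -0.001, 0.001, -0.001]
contact_force: [1.4, -0.1, -0.0]
gripper_width: 55.5
grasp_force: 0.0
```

>>> send_rows --targets '[{"gripper": -0.3,"x": -0.5,"y": -3.5,"z": 0,"ax": 0,"ay": 0,"az": 0},{"gripper": -0.3,"x": -0.5,"y": -3.5,"z": 0,"ax": 0,"ay": 0,"az": 0},{"gripper": -0.3,"x": -0.5,"y": -3.5,"z": 0,"ax": 0,"ay": 0,"az": 0},{"gripper": -0.3,"x": 0,"y": -3,"z": 0,"ax": 0,"ay": 0,"az": 0},{"gripper": -0.3,"x": 0,"y": 0,"z": 0,"ax": 0,"ay": 0,"az": 0}]'

```text
clock: 6.68
position: [456.2, 96.5, 217.1]
ee_rot: [1.0, 0.002, 0.001, -0.001]
contact_force: [-0.1, -0.1, 0.3]
gripper_width: 55.5
grasp_force: 0.0
```

```bash
python3 - <<'E'
from h import *
print(arm.read_state()["position"].round(1),arm.read_state()["joints"].round(2))
W,C,uv,p=cloud("wrist");cv2.imwrite("pics/w2.png",p[:,:,::-1])
sm=C.sum(1);reg=(abs(W[:,0]-514)<75)&(abs(W[:,1]-123)<75)
h=reg&(W[:,2]>125)&(W[:,2]<140)&(sm<200)
print("handle top",h.sum(),W[h].mean(0).round(1),cv2.minEnclosingCircle(W[h][:,:2].astype(np.float32)))
r=reg&(W[:,2]>62)&(W[:,2]<86)&(C.min(1)>100);w=W[r]
A=np.c_[2*w[:,:2],np.ones(len(w))]
d=np.linalg.norm(w[:,:2]-np.array([514,123]),axis=1)
print(len(w),cv2.minEnclosingCircle(w[:,:2].astype(np.float32)));k=d>32
s=np.linalg.lstsq(A[k],(w[k,:2]**2).sum(1),rcond=None)[0];print(s[:2],np.sqrt(s[2]+s[:2]@s[:2]),w[k,2].mean())
W,C,uv,p=cloud("scene")
t=W[(abs(W[:,0]-500)<40)&(abs(W[:,1]+207)<40)];print("treadle ztop",t[:,2].max())
E
```

```text
[456.2  96.5 217.1] [ 0.56  0.12 -0.39 -0.   -1.06  1.02]
handle top 197 [486.   99.3 130.9] ((483.8377685546875, 99.43836975097656), 8.463176727294922)
4878 ((517.3150634765625, 123.53382110595703), 47.31775665283203)
[517.56078059 123.3210665 ] 40.93667007511946 75.97313521803964
treadle ztop 69.75881129975437
```

View pics/w2.png

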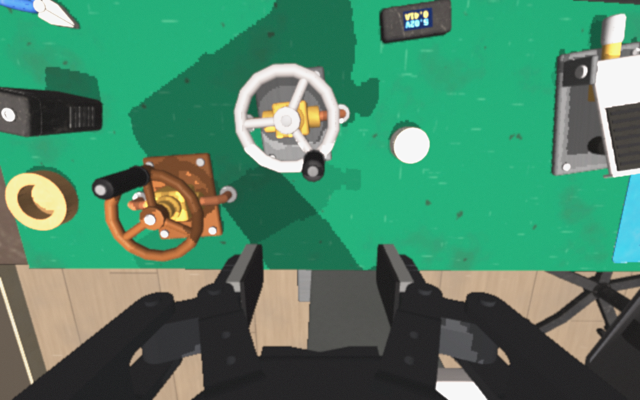

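The wrist picture shows the silver wheel at (288,118) with its black handle top at (314,168). The brown look-alike is at (155,215) and the treadle has sprung back up. The wheel centre is about (517,123.5) and the handle about (483.7,99.2), which gives a radius of 41 against the stated 42.

>>> send_rows --targets '[{"gripper": -0.3,"x": 1.4,"y": -0.15,"z": 0,"ax": 0,"ay": 0,"az": 0},{"gripper": -0.3,"x": 1.35,"y": -0.12,"z": 1,"ax": 0,"ay": 0,"az": 0},{"gripper": -0.3,"x": 0,"y": 0,"z": 2.5,"ax": 0,"ay": 0,"az": 0},{"gripper": -0.3,"x": 0,"y": 0,"z": 2.5,"ax": 0,"ay": 0,"az": 0},{"gripper": -0.3,"x": 0,"y": 0,"z": 0,"ax": 0,"ay": 0,"az": 0}]'

```text
clock: 7.2
position: [480.3, 92.6, 152.0]
ee_rot: [1.0, -0.002, -0.005, 0.002]
contact_force: [-0.8, -0.7, -0.7]
gripper_width: 55.1
grasp_force: 0.0
```

>>> send_rows --targets '[{"gripper": -0.3,"x": 0,"y": 0,"z": 2,"ax": 0,"ay": 0,"az": 0},{"gripper": -0.3,"x": 0,"y": 0,"z": 2,"ax": 0,"ay": 0,"az": 0},{"gripper": -0.3,"x": 0,"y": 0,"z": 1.7,"ax": 0,"ay": 0,"az": 0},{"gripper": -0.3,"x": 0,"y": 0,"z": 1,"ax": 0,"ay": 0,"az": 0},{"gripper": -0.3,"x": 0,"y": 0,"z": 0,"ax": 0,"ay": 0,"az": 0}]'

```text
clock: 7.62
position: [482.6, 93.7, 88.5]
ee_rot: [1.0, -0.001, -0.002, 0.001]
contact_force: [0.6, 0.2, 0.1]
gripper_width: 55.3
grasp_force: 0.0
```

>>> send_rows --targets '[{"gripper": 0.3,"x": 0,"y": 0,"z": 0,"ax": 0,"ay": 0,"az": 0},{"gripper": 1,"x": 0,"y": 0,"z": 0,"ax": 0,"ay": 0,"az": 0},{"gripper": 1,"x": 0,"y": 0,"z": 0,"ax": 0,"ay": 0,"az": 0},{"gripper": 1,"x": 0,"y": 0,"z": 0,"ax": 0,"ay": 0,"az": 0},{"gripper": 1,"x": 0,"y": 0,"z": 0,"ax": 0,"ay": 0,"az": 0}]'

```text
clock: 8.03
position: [486.0, 96.3, 91.7]
ee_rot: [1.0, 0.0, 0.003, -0.001]
contact_force: [2.3, 2.6, 6.9]
gripper_width: 16.7
grasp_force: 58.4
```

```bash
cat > arc.py <<'E'
import numpy as np,sys
def arc(a0,da,n,r=42):
    a=np.radians(a0+da*np.arange(n+1));P=np.c_[np.cos(a),np.sin(a)]*r/10
    for k,d in enumerate(np.diff(P,axis=0)): print(round(a0+da*(k+1)),f"x {d[0]:.2f} y {-d[1]:.2f}")
if __name__=="__main__": arc(*map(float,sys.argv[1:3]),int(sys.argv[3]))
E
python3 arc.py -140 -5 10
python3 - <<'E'
from h import *
W,C,uv,p=cloud("scene","pics/scene0.npz");W2,C2,_,_=cloud("side","pics/side0.npz")
for W,C in((W,C),(W2,C2)):
    f=W[(abs(W[:,0]-515)<75)&(abs(W[:,1]-123)<75)&(W[:,2]>4)&(W[:,2]<12)&(C.max(1)-C.min(1)<30)]
    print(len(f),cv2.minAreaRect(f[:,:2].astype(np.float32)))
s=arm.read_state();print(s["position"].round(1),s["contact_force"].round(1))
E
```

```text
-145 x -0.22 y -0.29
-150 x -0.20 y -0.31
-155 x -0.17 y -0.33
-160 x -0.14 y -0.34
-165 x -0.11 y -0.35
-170 x -0.08 y -0.36
-175 x -0.05 y -0.36
-180 x -0.02 y -0.37
-185 x 0.02 y -0.37
-190 x 0.05 y -0.36
330 ((514.1924438476562, 131.43179321289062), (99.23086547851562, 88.97100830078125), 6.794078826904297)
450 ((518.9832153320312, 114.67101287841797), (99.06536102294922, 93.50284576416016), 5.87584924697876)
[486.   96.3  91.7] [2.3 2.6 6.9]
```

>>> send_rows --targets '[{"gripper": 1,"x": -0.22,"y": -0.29,"z": 0,"ax": 0,"ay": 0,"az": 0},{"gripper": 1,"x": -0.2,"y": -0.31,"z": 0,"ax": 0,"ay": 0,"az": 0},{"gripper": 1,"x": -0.17,"y": -0.33,"z": 0,"ax": 0,"ay": 0,"az": 0},{"gripper": 1,"x": -0.14,"y": -0.34,"z": 0,"ax": 0,"ay": 0,"az": 0}]'

```text
clock: 8.37
position: [477.8, 107.7, 91.7]
ee_rot: [1.0, 0.0, 0.002, -0.0]
contact_force: [0.9, -2.4, 8.6]
gripper_width: 16.4
grasp_force: 58.6
```

>>> send_rows --targets '[{"gripper": 1,"x": -0.11,"y": -0.35,"z": 0,"ax": 0,"ay": 0,"az": 0},{"gripper": 1,"x": -0.08,"y": -0.36,"z": 0,"ax": 0,"ay": 0,"az": 0}]'

```text
clock: 8.53
position: [475.2, 114.3, 91.7]
ee_rot: [1.0, 0.0, 0.001, 0.0]
contact_force: [-0.0, -3.5, 11.6]
gripper_width: 16.4
grasp_force: 58.8
```

>>> send_rows --targets '[{"gripper": 1,"x": -0.05,"y": -0.36,"z": -0.05,"ax": 0,"ay": 0,"az": 0},{"gripper": 1,"x": -0.02,"y": -0.37,"z": 0,"ax": 0,"ay": 0,"az": 0},{"gripper": 1,"x": 0.02,"y": -0.37,"z": 0,"ax": 0,"ay": 0,"az": 0}]'

```text
clock: 8.78
position: [473.5, 124.8, 91.7]
ee_rot: [1.0, -0.0, -0.0, 0.001]
contact_force: [-2.9, -3.3, 11.0]
gripper_width: 16.5
grasp_force: 58.8
```

```bash
python3 arc.py -185 -10 20
```

```text
-195 x 0.13 y -0.72
-205 x 0.25 y -0.69
-215 x 0.37 y -0.63
-225 x 0.47 y -0.56
-235 x 0.56 y -0.47
-245 x 0.63 y -0.37
-255 x 0.69 y -0.25
-265 x 0.72 y -0.13
-275 x 0.73 y -0.00
-285 x 0.72 y 0.13
-295 x 0.69 y 0.25
-305 x 0.63 y 0.37
-315 x 0.56 y 0.47
-325 x 0.47 y 0.56
-335 x 0.37 y 0.63
-345 x 0.25 y 0.69
-355 x 0.13 y 0.72
-365 x 0.00 y 0.73
-375 x -0.13 y 0.72
-385 x -0.25 y 0.69
```

>>> send_rows --targets '[{"gripper": 1,"x": 0.13,"y": -0.72,"z": 0,"ax": 0,"ay": 0,"az": 0},{"gripper": 1,"x": 0.25,"y": -0.69,"z": 0,"ax": 0,"ay": 0,"az": 0},{"gripper": 1,"x": 0.37,"y": -0.63,"z": 0,"ax": 0,"ay": 0,"az": 0},{"gripper": 1,"x": 0.47,"y": -0.56,"z": 0,"ax": 0,"ay": 0,"az": 0},{"gripper": 1,"x": 0.56,"y": -0.47,"z": 0,"ax": 0,"ay": 0,"az": 0}]'

```text
clock: 9.2
position: [488.0, 157.6, 91.7]
ee_rot: [1.0, -0.001, -0.003, -0.001]
contact_force: [-16.1, 13.1, 16.1]
gripper_width: 16.7
grasp_force: 59.5
```

```bash
cat > fit.py <<'E'
import numpy as np,sys
from scipy.optimize import least_squares
P=np.array(eval(sys.argv[1]))
s=least_squares(lambda c:np.hypot(P[:,0]-c[0],P[:,1]-c[1])-42,[515,123]).x
print(s.round(1),(np.hypot(*(P-s).T)-42).round(2),np.degrees(np.arctan2(*(P-s).T[::-1])).round(1))
E
python3 fit.py "[(486,96.3),(477.8,107.7),(475.2,114.3),(473.5,124.8),(488,157.6)]"; python3 -c "
from bench import arm;s=arm.read_state();print(s['position'],s['contact_force'],s['wrist_torque'])"
```

```text
[515.6 126. ] [-0.08 -0.02  0.04  0.09 -0.07] [-134.9 -154.1 -163.8 -178.3  131.1]
[487.95255755 157.56773989  91.71478624] [-16.13263863  13.06958242  16.11728301] [3.63993656 4.43820237 0.0484748 ]
```

>>> send_rows --targets '[{"gripper": 1,"x": 0.23,"y": -0.61,"z": -0.1,"ax": 0,"ay": 0,"az": 0},{"gripper": 1,"x": 0.66,"y": -0.33,"z": 0,"ax": 0,"ay": 0,"az": 0},{"gripper": 1,"x": 0.7,"y": -0.22,"z": 0,"ax": 0,"ay": 0,"az": 0}]'

```text
clock: 9.45
position: [506.5, 167.3, 91.7]
ee_rot: [1.0, 0.0, -0.001, 0.001]
contact_force: [-2.7, -1.9, 6.3]
gripper_width: 16.9
grasp_force: 59.6
```

```bash
python3 fit.py "[(486,96.3),(477.8,107.7)]">/dev/null; python3 arc.py 102 -4 6; python3 arc.py 78 -10 6;python3 arc.py 18 -5 6;
```

```text
98 x 0.29 y -0.05
94 x 0.29 y -0.03
90 x 0.29 y -0.01
86 x 0.29 y 0.01
82 x 0.29 y 0.03
78 x 0.29 y 0.05
68 x 0.70 y 0.21
58 x 0.65 y 0.33
48 x 0.58 y 0.44
38 x 0.50 y 0.54
28 x 0.40 y 0.61
18 x 0.29 y 0.67
13 x 0.10 y 0.35
8 x 0.07 y 0.36
3 x 0.04 y 0.36
-2 x 0.00 y 0.37
-7 x -0.03 y 0.37
-12 x -0.06 y 0.36
```

Forces are now clean. Next I creep past 96°.

>>> send_rows --targets '[{"gripper": 1,"x": 0.29,"y": -0.05,"z": 0,"ax": 0,"ay": 0,"az": 0},{"gripper": 1,"x": 0.29,"y": -0.03,"z": 0,"ax": 0,"ay": 0,"az": 0},{"gripper": 1,"x": 0.29,"y": -0.01,"z": 0,"ax": 0,"ay": 0,"az": 0},{"gripper": 1,"x": 0.29,"y": 0.01,"z": 0,"ax": 0,"ay": 0,"az": 0}]'

```text
clock: 9.78
position: [518.4, 168.1, 91.7]
ee_rot: [1.0, -0.0, -0.001, 0.001]
contact_force: [-3.2, -0.1, 6.6]
gripper_width: 16.7
grasp_force: 59.6
```

>>> send_rows --targets '[{"gripper": 1,"x": 0.58,"y": 0.08,"z": 0,"ax": 0,"ay": 0,"az": 0},{"gripper": 1,"x": 0.7,"y": 0.21,"z": 0,"ax": 0,"ay": 0,"az": 0},{"gripper": 1,"x": 0.65,"y": 0.33,"z": 0,"ax": 0,"ay": 0,"az": 0},{"gripper": 1,"x": 0.58,"y": 0.44,"z": 0,"ax": 0,"ay": 0,"az": 0}]'

```text
clock: 10.12
position: [543.4, 157.6, 91.7]
ee_rot: [1.0, -0.0, -0.001, 0.001]
contact_force: [-4.6, -0.1, 6.8]
gripper_width: 16.6
grasp_force: 59.6
```

>>> send_rows --targets '[{"gripper": 1,"x": 0.5,"y": 0.54,"z": 0,"ax": 0,"ay": 0,"az": 0},{"gripper": 1,"x": 0.4,"y": 0.61,"z": 0,"ax": 0,"ay": 0,"az": 0},{"gripper": 1,"x": 0.29,"y": 0.67,"z": 0,"ax": 0,"ay": 0,"az": 0}]'

```text
clock: 10.37
position: [555.4, 139.6, 91.8]
ee_rot: [1.0, -0.0, -0.001, 0.0]
contact_force: [-5.7, 1.0, 7.4]
gripper_width: 16.6
grasp_force: 59.6
```

>>> send_rows --targets '[{"gripper": 1,"x": 0.1,"y": 0.35,"z": 0,"ax": 0,"ay": 0,"az": 0},{"gripper": 1,"x": 0.07,"y": 0.36,"z": 0,"ax": 0,"ay": 0,"az": 0},{"gripper": 1,"x": 0.04,"y": 0.36,"z": 0,"ax": 0,"ay": 0,"az": 0}]'

```text
clock: 10.62
position: [557.5, 130.2, 91.7]
ee_rot: [1.0, -0.001, -0.0, -0.001]
contact_force: [-11.2, 20.4, 8.2]
gripper_width: 16.5
grasp_force: 60.2
```

>>> send_rows --targets '[{"gripper": 1,"x": -0.1,"y": 0.15,"z": 0,"ax": 0,"ay": 0,"az": 0},{"gripper": 1,"x": 0,"y": 0,"z": 0,"ax": 0,"ay": 0,"az": 0}]'

```text
clock: 10.78
position: [557.4, 130.4, 91.8]
ee_rot: [1.0, -0.0, 0.001, -0.002]
contact_force: [-3.5, 10.5, 3.6]
gripper_width: 16.5
grasp_force: 59.5
```

>>> send_rows --targets '[{"gripper": 1,"x": 0,"y": 0.2,"z": 0,"ax": 0,"ay": 0,"az": 0},{"gripper": 1,"x": 0,"y": 0,"z": 0,"ax": 0,"ay": 0,"az": 0},{"gripper": 1,"x": 0,"y": 0,"z": 0,"ax": 0,"ay": 0,"az": 0}]'

```text
clock: 11.03
position: [557.4, 130.3, 91.8]
ee_rot: [1.0, 0.0, 0.002, -0.003]
contact_force: [-6.2, 16.1, 3.6]
gripper_width: 16.1
grasp_force: 59.8
```

The wheel is at its stop at about 5.9°, which matches the foot plate's yaw of 6.3°. Next I back it off.

```bash
python3 arc.py 16 15 24
```

```text
31 x -0.44 y -1.01
46 x -0.68 y -0.86
61 x -0.88 y -0.65
76 x -1.02 y -0.40
91 x -1.09 y -0.12
106 x -1.08 y 0.16
121 x -1.01 y 0.44
136 x -0.86 y 0.68
151 x -0.65 y 0.88
166 x -0.40 y 1.02
181 x -0.12 y 1.09
196 x 0.16 y 1.08
211 x 0.44 y 1.01
226 x 0.68 y 0.86
241 x 0.88 y 0.65
256 x 1.02 y 0.40
271 x 1.09 y 0.12
286 x 1.08 y -0.16
301 x 1.01 y -0.44
316 x 0.86 y -0.68
331 x 0.65 y -0.88
346 x 0.40 y -1.02
361 x 0.12 y -1.09
376 x -0.16 y -1.08
```

>>> send_rows --targets '[{"gripper": 1,"x": 0,"y": -0.5,"z": 0,"ax": 0,"ay": 0,"az": 0},{"gripper": 1,"x": -0.13,"y": -0.71,"z": 0,"ax": 0,"ay": 0,"az": 0},{"gripper": 1,"x": 0,"y": 0,"z": 0,"ax": 0,"ay": 0,"az": 0}]'

```text
clock: 11.28
position: [555.7, 138.4, 91.8]
ee_rot: [1.0, 0.0, 0.0, 0.0]
contact_force: [-2.5, 1.9, 6.5]
gripper_width: 16.7
grasp_force: 60.1
```

>>> send_rows --targets '[{"gripper": 1,"x": -0.44,"y": -1.01,"z": 0,"ax": 0,"ay": 0,"az": 0},{"gripper": 1,"x": -0.68,"y": -0.86,"z": 0,"ax": 0,"ay": 0,"az": 0},{"gripper": 1,"x": -0.88,"y": -0.65,"z": 0,"ax": 0,"ay": 0,"az": 0},{"gripper": 1,"x": -1.02,"y": -0.4,"z": 0,"ax": 0,"ay": 0,"az": 0},{"gripper": 1,"x": -1.09,"y": -0.12,"z": 0,"ax": 0,"ay": 0,"az": 0}]'

```text
clock: 11.7
position: [515.5, 168.4, 91.7]
ee_rot: [1.0, -0.0, 0.001, 0.0]
contact_force: [3.7, -6.1, 5.5]
gripper_width: 16.4
grasp_force: 60.0
```

>>> send_rows --targets '[{"gripper": 1,"x": -1.08,"y": 0.16,"z": 0,"ax": 0,"ay": 0,"az": 0},{"gripper": 1,"x": -1.01,"y": 0.44,"z": 0,"ax": 0,"ay": 0,"az": 0},{"gripper": 1,"x": -0.86,"y": 0.68,"z": 0,"ax": 0,"ay": 0,"az": 0},{"gripper": 1,"x": -0.65,"y": 0.88,"z": 0,"ax": 0,"ay": 0,"az": 0},{"gripper": 1,"x": -0.4,"y": 1.02,"z": 0,"ax": 0,"ay": 0,"az": 0}]'

```text
clock: 12.12
position: [474.9, 137.1, 91.7]
ee_rot: [1.0, 0.0, 0.001, -0.001]
contact_force: [5.1, 2.2, 2.9]
gripper_width: 16.4
grasp_force: 60.1
```

>>> send_rows --targets '[{"gripper": 1,"x": -0.12,"y": 1.09,"z": 0,"ax": 0,"ay": 0,"az": 0},{"gripper": 1,"x": 0.16,"y": 1.08,"z": 0,"ax": 0,"ay": 0,"az": 0},{"gripper": 1,"x": 0.44,"y": 1.01,"z": 0,"ax": 0,"ay": 0,"az": 0},{"gripper": 1,"x": 0.68,"y": 0.86,"z": 0,"ax": 0,"ay": 0,"az": 0},{"gripper": 1,"x": 0.88,"y": 0.65,"z": 0,"ax": 0,"ay": 0,"az": 0}]'

```text
clock: 12.53
position: [494.9, 89.5, 91.7]
ee_rot: [1.0, -0.001, 0.0, -0.001]
contact_force: [-1.0, 6.4, 6.2]
gripper_width: 16.6
grasp_force: 60.2
```

>>> send_rows --targets '[{"gripper": 1,"x": 1.02,"y": 0.4,"z": 0,"ax": 0,"ay": 0,"az": 0},{"gripper": 1,"x": 1.09,"y": 0.12,"z": 0,"ax": 0,"ay": 0,"az": 0},{"gripper": 1,"x": 1.08,"y": -0.16,"z": 0,"ax": 0,"ay": 0,"az": 0},{"gripper": 1,"x": 1.01,"y": -0.44,"z": 0,"ax": 0,"ay": 0,"az": 0},{"gripper": 1,"x": 0.86,"y": -0.68,"z": 0,"ax": 0,"ay": 0,"az": 0}]'

```text
clock: 12.95
position: [544.4, 95.7, 91.7]
ee_rot: [1.0, -0.001, -0.002, 0.001]
contact_force: [-4.7, 0.1, 11.7]
gripper_width: 16.9
grasp_force: 60.8
```

>>> send_rows --targets '[{"gripper": 1,"x": 0.65,"y": -0.88,"z": 0,"ax": 0,"ay": 0,"az": 0},{"gripper": 1,"x": 0.4,"y": -1.02,"z": 0,"ax": 0,"ay": 0,"az": 0},{"gripper": 1,"x": 0.12,"y": -1.09,"z": 0,"ax": 0,"ay": 0,"az": 0},{"gripper": 1,"x": -0.16,"y": -1.08,"z": 0,"ax": 0,"ay": 0,"az": 0}]'

```text
clock: 13.28
position: [556.2, 136.6, 91.7]
ee_rot: [1.0, -0.001, -0.0, 0.001]
contact_force: [0.2, -3.3, 8.6]
gripper_width: 17.1
grasp_force: 60.4
```

One turn is done, at about 14.6° plus 360°. The second turn repeats the same rows as far as 361°.

>>> send_rows --targets '[{"gripper": 1,"x": -0.44,"y": -1.01,"z": 0,"ax": 0,"ay": 0,"az": 0},{"gripper": 1,"x": -0.68,"y": -0.86,"z": 0,"ax": 0,"ay": 0,"az": 0},{"gripper": 1,"x": -0.88,"y": -0.65,"z": 0,"ax": 0,"ay": 0,"az": 0},{"gripper": 1,"x": -1.02,"y": -0.4,"z": 0,"ax": 0,"ay": 0,"az": 0},{"gripper": 1,"x": -1.09,"y": -0.12,"z": 0,"ax": 0,"ay": 0,"az": 0}]'

```text
clock: 13.7
position: [515.5, 168.4, 91.7]
ee_rot: [1.0, -0.0, 0.001, -0.0]
contact_force: [4.1, -1.3, 5.8]
gripper_width: 16.6
grasp_force: 60.2
```

>>> send_rows --targets '[{"gripper": 1,"x": -1.08,"y": 0.16,"z": 0,"ax": 0,"ay": 0,"az": 0},{"gripper": 1,"x": -1.01,"y": 0.44,"z": 0,"ax": 0,"ay": 0,"az": 0},{"gripper": 1,"x": -0.86,"y": 0.68,"z": 0,"ax": 0,"ay": 0,"az": 0},{"gripper": 1,"x": -0.65,"y": 0.88,"z": 0,"ax": 0,"ay": 0,"az": 0},{"gripper": 1,"x": -0.4,"y": 1.02,"z": 0,"ax": 0,"ay": 0,"az": 0}]'

```text
clock: 14.12
position: [474.8, 136.8, 91.7]
ee_rot: [1.0, 0.0, 0.001, -0.001]
contact_force: [5.3, 1.6, 4.3]
gripper_width: 16.5
grasp_force: 60.2
```

>>> send_rows --targets '[{"gripper": 1,"x": -0.12,"y": 1.09,"z": 0,"ax": 0,"ay": 0,"az": 0},{"gripper": 1,"x": 0.16,"y": 1.08,"z": 0,"ax": 0,"ay": 0,"az": 0},{"gripper": 1,"x": 0.44,"y": 1.01,"z": 0,"ax": 0,"ay": 0,"az": 0},{"gripper": 1,"x": 0.68,"y": 0.86,"z": 0,"ax": 0,"ay": 0,"az": 0},{"gripper": 1,"x": 0.88,"y": 0.65,"z": 0,"ax": 0,"ay": 0,"az": 0}]'

```text
clock: 14.53
position: [495.0, 89.4, 91.7]
ee_rot: [1.0, -0.001, 0.0, -0.001]
contact_force: [-0.2, 7.0, 6.8]
gripper_width: 16.4
grasp_force: 60.2
```

>>> send_rows --targets '[{"gripper": 1,"x": 1.02,"y": 0.4,"z": 0,"ax": 0,"ay": 0,"az": 0},{"gripper": 1,"x": 1.09,"y": 0.12,"z": 0,"ax": 0,"ay": 0,"az": 0},{"gripper": 1,"x": 1.08,"y": -0.16,"z": 0,"ax": 0,"ay": 0,"az": 0},{"gripper": 1,"x": 1.01,"y": -0.44,"z": 0,"ax": 0,"ay": 0,"az": 0},{"gripper": 1,"x": 0.86,"y": -0.68,"z": 0,"ax": 0,"ay": 0,"az": 0}]'

```text
clock: 14.95
position: [544.3, 95.6, 91.7]
ee_rot: [1.0, -0.001, -0.002, 0.001]
contact_force: [-4.8, 1.3, 13.1]
gripper_width: 16.1
grasp_force: 60.8
```

>>> send_rows --targets '[{"gripper": 1,"x": 0.65,"y": -0.88,"z": 0,"ax": 0,"ay": 0,"az": 0},{"gripper": 1,"x": 0.4,"y": -1.02,"z": 0,"ax": 0,"ay": 0,"az": 0},{"gripper": 1,"x": 0.12,"y": -1.0,"z": 0,"ax": 0,"ay": 0,"az": 0},{"gripper": 1,"x": 0,"y": 0,"z": 0,"ax": 0,"ay": 0,"az": 0}]'

```text
clock: 15.28
position: [557.5, 126.3, 91.7]
ee_rot: [1.0, -0.0, 0.0, 0.0]
contact_force: [0.0, 2.6, 8.3]
gripper_width: 16.5
grasp_force: 60.4
```

>>> send_rows --targets '[{"gripper": 1,"x": -0.01,"y": -0.25,"z": 0,"ax": 0,"ay": 0,"az": 0},{"gripper": 1,"x": -0.01,"y": -0.17,"z": 0,"ax": 0,"ay": 0,"az": 0},{"gripper": 1,"x": 0,"y": 0,"z": 0,"ax": 0,"ay": 0,"az": 0},{"gripper": 1,"x": 0,"y": 0,"z": 0,"ax": 0,"ay": 0,"az": 0}]'

```text
clock: 15.62
position: [557.3, 129.5, 91.8]
ee_rot: [1.0, -0.0, 0.0, 0.0]
contact_force: [2.0, -0.6, 7.1]
gripper_width: 16.6
grasp_force: 60.4
```

```bash
python3 fit.py "[(515.5,168.4),(474.9,137.1),(495,89.5),(544.4,95.7),(557.5,126.3)]"
```

```text
[515.5 126.3] [0.13 0.01 0.09 0.07 0.01] [  90.   165.1 -119.1  -46.6    0. ]
```

>>> send_rows --targets '[{"gripper": 1,"x": 0,"y": -0.12,"z": 0,"ax": 0,"ay": 0,"az": 0},{"gripper": 1,"x": 0,"y": 0,"z": 0,"ax": 0,"ay": 0,"az": 0},{"gripper": 1,"x": 0,"y": 0,"z": 0,"ax": 0,"ay": 0,"az": 0}]'

```text
clock: 15.87
position: [557.3, 130.4, 91.7]
ee_rot: [1.0, -0.0, 0.0, 0.0]
contact_force: [1.2, -2.5, 6.8]
gripper_width: 16.5
grasp_force: 60.4
```

```bash
python3 - <<'E'
from h import *
s=arm.read_state();print(s["position"].round(1),s["contact_force"].round(1),s["joint_vel"].round(3))
W,C,uv,p=cloud("side")
cv2.imwrite("pics/end.png",cv2.resize(p[130:360,240:400],None,fx=2.5,fy=2.5)[:,:,::-1])
for k,b in {"jar":[304,251,18,20],"hub":[350,244,22,28],"tester":[307,141,15,42]}.items():
    w=W[box(b,uv[:,0],uv[:,1])&(W[:,2]>5)&(W[:,2]<160)];print(k,np.median(w,0).round())
E
```

```text
[557.3 130.4  91.7] [ 1.2 -2.5  6.8] [-0.002  0.    -0.001 -0.     0.002 -0.002]
jar [490.  -8.  23.]
hub [612.  -4.  16.]
tester [522. 342.  64.]
```

View pics/end.png

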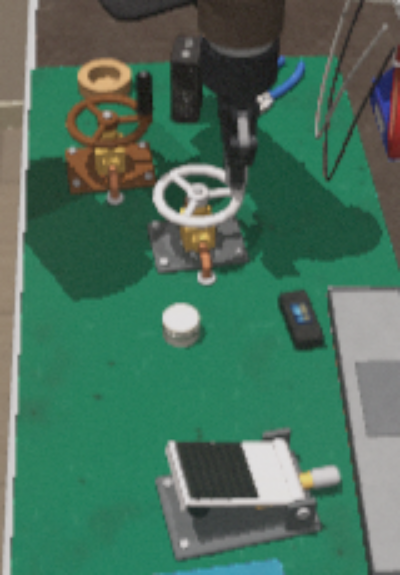

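The final picture shows the fingers still on the handle at (237,185) on the silver wheel. The jar (182,325), adapter (300,318) and tester (185,78) have not moved, and the treadle is up.

```bash
python3 -c "
from bench import arm;print(arm.job_done())"
```

```text
the job is handed in; nothing more can be done
None
```

The job is handed in at 15.9 s: the treadle was held on its stop for about half a second and sprang back, the wheel was closed to its stop and backed off two full turns (back at the stop position to within about 0.1 mm), the handle is still gripped, and the jar, tester and adapter did not move.

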